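# Load the battery pack into the bench tester

## Task

Put the battery pack into the bench tester: hold down the spring tab on the battery cover to unlatch it as you slide the cover fully open along its rails. Lower the pack (do not drop it) flat into the bay, rib up, then slide the cover fully home until its tab springs back up and latches. Leave the spool, screwdriver and parts bin where they are.

Things in the scene. Friction and masses are not known exactly. Their poses are not given: they have to be found in the camera images.
- tester: Bench tester, fixed: grey metal box 308 long (its x, -130 to 178), 116 wide (y), origin on the bench under the middle of the railed part, z up. For x -130 to 134 it is 60 high, with rails along both long edges (inner faces y=+-52, lips in to +-47 and up to z=74; small keepers in to y=+-40 at x -90 to -74) in which the plastic cover slides. x 134 to 178: black console 88 high, dial to 101.
- bay_floor (a point): Centre of the inner floor of the battery bay (at tester x=-67, y=0, z=10), axes as the tester. The bay is open-topped and empty, 110 long (x) by 92 wide (y), its walls 50 high above this floor; the shut cover's underside is 51 above it. The shut cover hides it.
- cover (a joint): Opening of the cover along the tester's +x, m: 0 shut (start), 0.118 open (stop). Grey plastic plate 124 x 102 x 6, captive, top face at z=67; shut it spans tester x -128 to -4. 2 N friction + 8 N per m/s. Latched, it moves 1 mm unless the tab is pressed over 4 mm, needed only for the first 5 mm. Shutting, the latch rides down a ramp by itself at 25 to 15 mm (push 5 to 10 N) and clicks up at 1 to 0 mm.
- ridge_top (a point): Middle of the top of the push ridge, a bar moulded on the cover: 12 thick (tester x), 64 long (y), standing 14 above the cover's top face (its top is at z=81). Moves with the cover; axes as the tester. It lies 28 to the +x side of the tab's centre. Push its -x face (from over the tab) to open, its +x face to shut.
- tab_top (a point): Centre of the top of the release tab: black ribbed pad 36 (tester x) by 60 (y) set in the cover just to the -x side of the ridge (gap of 4 to the ridge). When up its top is at z=72, 5 above the cover's face. Moves with the cover and as pressed; axes as the tester.
- tab (a joint): How far the tab is pressed straight down, m: 0 up, 0.007 bottomed (hard stop). Spring: 2.5 N at first, 6 N at the bottom; it springs up when let go.
- pack: Black battery pack with grey rib, loose on the bench, about 0.3 kg: block 96 (its x) by 72 (y) by 24 high with a finger rib 70 (x) by 20 (y) standing 20 above the block's middle (44 high in all); origin at the centre of its underside, z up. Grip the rib across its 20 mm. It goes in the bay with its long side along the tester's x, either way round (7 free at each end, 10 each side).
- spool: Bystander: steel spool 60 across, 48 high, standing; origin at its foot.
- screwdriver: Bystander: screwdriver lying on the bench, about 200 long.
- parts_bin: Bystander: blue open bin 110 x 150 x 60; origin under its centre.
There are look-alikes about, which are no part of the job. Several things look just like the pack: the one meant starts farthest from the robot's base.

How it is judged:
By the outcome, as a careful person would: the job done as asked, in the order asked, and still so for the second after the job is handed in, with the robot touching nothing.
It also fails if it takes over 56 s, if anything falls off the work surface, if the arm or the gripper's body presses on something with over 40 N, if the wrist force passes 120 N, or if a joint passes its speed limit or range.

## Robot

A 6-joint arm with a two-finger parallel gripper is mounted at the origin on the work surface. World frame = base frame: x ahead of the robot, y to its left, z up, the work surface at z = 0. Lengths are in m, angles in rad, forces in N, time in s.
With the tool pointing down it reaches from about 0.35 to 0.8 m from the base axis. Payload 7.3 kg.
Tool frame: the origin (TCP) lies between the finger pads; the fingertips stand 25 mm ahead of it and the grasp point (between the pads) lies 6 mm ahead of it (r.tip_extent is the distance from the TCP to the fingertips, in m); z points along the fingers, y is the direction in which the jaws open and shut (so a half turn about z gives the same grasp; the last joint's range is limited). The gripper opens to 85 mm and grips with 20 to 120 N. Pads are 22 mm wide; open, the fingers measure 114 mm over their backs; the gripper's body (76 mm by 85 mm) begins 54 mm behind the grasp point. The pads swing forward as they close: fully open they stand 13 mm farther back than shut.
Start: joints at [1.123, 0.342, 1.524, -0, 1.275, -0.146], TCP at [0.156, 0.501, 0.256] pointing down, gripper open.
Joint ranges: [-2.53, 2.53], [-0.77, 2.02], [0.04, 2.7], [-1, 4.14], [0.28, 2.66], [-3.11, 3.11]. Speed limits (rad/s): [2.57, 2.57, 3.14, 3.14, 3.14, 3.14].

## Interface

Orientations are given as a unit quaternion [x, y, z, w].
In Python, from workcell import r, command_gripper, optics gives the robot as it stands. The module is installed in compiled form; this text tells all that it offers. Calls block until the motion is done:
- r.reach(position, orientation): joint-space move of the TCP to a pose.
- r.move_straight(position, orientation=None, speed=0.15, max_force=None): straight line of the TCP; orientation=None keeps the orientation; speed is the mean speed in m/s. With max_force (N) it stops when the force on the tool has changed by that much, and returns True; else False.
- r.movej(angles): joint-space move.
- command_gripper(opening, force=None): finger opening in m; force is the grip in N (None keeps the last); returns when the fingers have stopped.
- r.hold(seconds).
- r.solve_ik(position, orientation): joint angles nearest the present ones, or None.
- r.read_state(): the state.
- optics.get_image(name): name is "side" or "top"; returns (picture, depth): 400x640x3 uint8, red, green, blue; 400x640 float32, m along the optical axis (not along the pixel's ray), 0 where there is no reading.
- optics.camera_model(name): a dict with "K" (3x3 intrinsics, pixels), "k1" (the pictures are not rectified: a ray, as slopes to the right and down, at radius r is drawn at 1 + k1 r^2 times it, then the intrinsics apply), "R" (3x3) and "t" (3): a world point X has camera coordinates R X + t. Camera axes: x right, y down, z forward; pixel columns grow to the right and rows downward; lengths in m; the calibration is good to about 2 mm. A picture is of the moment at which its call begins. camera_model takes no time and is no camera call.
A pose or a line that the arm cannot do raises r.PlanningError and nothing moves.
- r.finish_job(): hands the job in, once; it reports no verdict.
The state is a dict: "time_s": time; "joint_positions": joint angles; "dq": joint speeds; "tau": joint torques, N m; "eef_pos": TCP position; "eef_rot": TCP orientation; "contact_force": force on the tool from outside, world axes, zero at the start; "torque": the same for the moment, N m; "grip_width": finger opening in m.
Only numpy, scipy, OpenCV 4.12 (cv2) and the standard library are available. Lean on these libraries where they do the work, as an engineer would, in place of code of your own. Each camera call takes 0.05 s, during which the arm holds its last target.

## Working session

There is one attempt and no reset: what is moved stays moved. The work goes in short steps, each a Python script; the robot and the scene stay as the last script left them, time stands still between calls to the robot, and variables do not carry over. Pictures are saved under pics/ and viewed, and the job is handed in when it is done.

```bash
ls; mkdir -p pics; python3 - <<'E'
from workcell import r, command_gripper, optics
import numpy as np, cv2
for n in ("side","top"):
    im,d=optics.get_image(n); np.savez(f"{n}0.npz",im=im,d=d)
    cv2.imwrite(f"pics/{n}0.png",im[:,:,::-1])
    m=optics.camera_model(n); print(n,m['K'],m['k1'],m['R'],m['t'])
print(r.read_state(), r.tip_extent)
E
```

```text
pics
side [[424.43812849   0.         318.19036045]
 [  0.         424.43812849 205.8286627 ]
 [  0.           0.           1.        ]] 0.017399083434557004 [[ 0.96706585 -0.25438428 -0.0085018 ]
 [-0.15666919 -0.56860333 -0.80755496]
 [ 0.20059513  0.7822908  -0.58973104]] [-0.55151953  0.09570067  0.83235728]
top [[445.34294097   0.         316.41866172]
 [  0.         445.34294097 209.38890017]
 [  0.           0.           1.        ]] -0.12275104042200827 [[-0.01117973 -0.99992083  0.00577387]
 [-0.97830252  0.00974302 -0.20695231]
 [ 0.20687967 -0.00796226 -0.97833399]] [-0.05652242  0.55899383  0.90850329]
{'time_s': 0.1, 'joint_positions': array([ 1.12303642e+00,  3.42645639e-01,  1.52490373e+00,  1.58343887e-05,
        1.27541781e+00, -1.46001670e-01]), 'dq': array([-0.00032862, -0.00101254, -0.00393685, -0.00049554,  0.00070406,
       -0.00239875]), 'tau': array([ 2.87062088e-03, -4.34453595e+01, -2.46487123e+01, -2.53004384e-05,
        4.74206390e-03,  1.90703236e-05]), 'eef_pos': array([0.15586509, 0.5009943 , 0.25570549]), 'eef_rot': array([ 1.50309570e-01,  9.88638741e-01, -6.54983013e-04, -2.08292779e-04]), 'contact_force': array([ 0.08557843,  0.02791973, -0.79544384]), 'torque': array([-0.03175514, -0.03350451,  0.00933779]), 'grip_width': 0.08509269337295416} 0.025
```

View pics/side0.png

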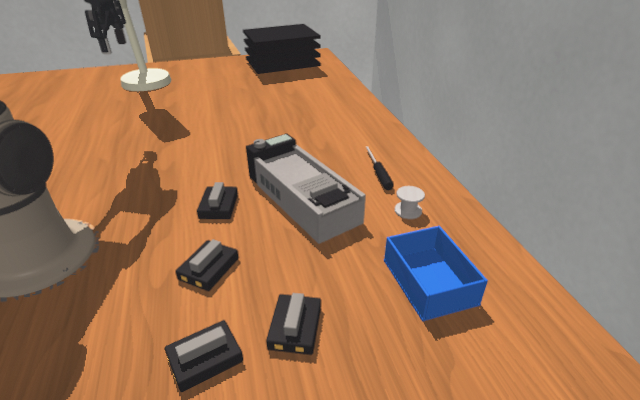

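View pics/top0.png

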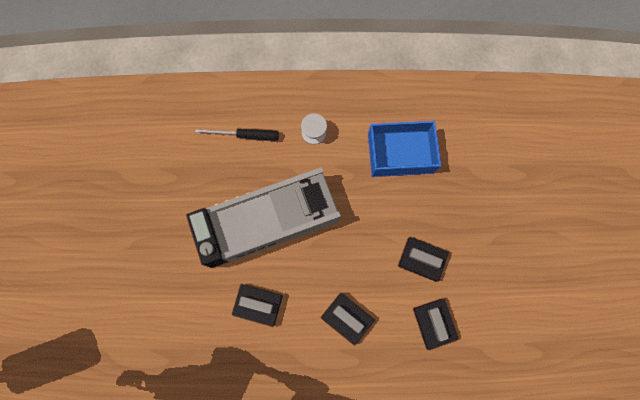

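```bash
cat > h.py <<'E'
import numpy as np, cv2
from workcell import r, command_gripper, optics
def cast(n,uv,z):
    m=optics.camera_model(n); uv=np.asarray(uv,float).reshape(-1,1,2)
    p=cv2.undistortPoints(uv,m['K'],np.array([m['k1'],0,0,0.]))[:,0]
    # k1 model: distorted = undist*(1+k1 r^2): same as OpenCV
    d=np.c_[p,np.ones(len(p))]@m['R']; c=-m['R'].T@m['t']
    return c+d*((z-c[2])/d[:,2])[:,None]
def proj(n,X):
    m=optics.camera_model(n); rv,_=cv2.Rodrigues(m['R'])
    return cv2.projectPoints(np.asarray(X,float).reshape(-1,1,3),rv,m['t'],m['K'],np.array([m['k1'],0,0,0.]))[0][:,0]
def cloud(n,d):
    v,u=np.mgrid[:400,:640]; m=optics.camera_model(n)
    p=cv2.undistortPoints(np.c_[u.ravel(),v.ravel()].astype(float).reshape(-1,1,2),m['K'],np.array([m['k1'],0,0,0.]))[:,0]
    P=np.c_[p,np.ones(len(p))]*d.reshape(-1,1)
    return ((P-m['t'])@m['R']).reshape(400,640,3)
def quat(yaw):  # tool down, tool y axis at yaw+90deg => tool x at angle yaw
    from scipy.spatial.transform import Rotation as R
    return (R.from_euler('z',yaw)*R.from_euler('x',np.pi)).as_quat()
E
python3 - <<'E'
from h import *
f=np.load('top0.npz'); im=f['im']; d=f['d']; W=cloud('top',d)
g=im.astype(int); sat=g.max(2)-g.min(2)
for c in [(424,259),(258,305),(348,318),(436,324)]:
    sub=np.zeros((400,640),np.uint8); y0,x0=c[1]-35,c[0]-35
    win=np.zeros_like(sub); win[y0:y0+70,x0:x0+70]=1
    grey=((sat<25)&(g.mean(2)>90)&(g.mean(2)<200)&(win>0)).astype(np.uint8)
    cs,_=cv2.findContours(grey,cv2.RETR_EXTERNAL,cv2.CHAIN_APPROX_NONE)
    k=max(cs,key=cv2.contourArea)
    M=cv2.drawContours(sub.copy(),[k],-1,1,-1)>0
    q=cast('top',k[:,0,:],0.044)[:,:2]
    rect=cv2.minAreaRect((q*1000).astype(np.float32))
    print(c,rect, 'R',np.hypot(*rect[0]),'depth med',np.median(W[M],axis=0))
    b=((g.max(2)<75)&(win>0)&(sat<25)).astype(np.uint8)|grey
    cs,_=cv2.findContours(b,cv2.RETR_EXTERNAL,cv2.CHAIN_APPROX_NONE); k=max(cs,key=cv2.contourArea)
    print('  block', cv2.minAreaRect((cast('top',k[:,0,:],0.024)[:,:2]*1000).astype(np.float32)))
E
python3 - <<'E'
import cv2
im=cv2.imread('pics/top0.png')[155:280,175:365]
cv2.imwrite('pics/crop0.png',cv2.resize(im,None,fx=4,fy=4,interpolation=cv2.INTER_CUBIC))
E
```

```text
(424, 259) ((452.0129699707031, -299.4681396484375), (71.16181182861328, 20.586063385009766), 67.18748474121094) R 542.2148021644483 depth med [ 0.4512922  -0.29940412  0.04497072]
  block ((451.5867614746094, -298.8557434082031), (95.87818145751953, 71.8011245727539), 67.55071258544922)
(258, 305) ((355.8961486816406, 70.17204284667969), (69.87140655517578, 19.6549072265625), 74.5047607421875) R 362.74810026201476 depth med [0.3552324  0.06962299 0.04503021]
  block ((355.9625549316406, 68.38679504394531), (94.8978500366211, 69.7410659790039), 74.21827697753906)
(348, 318) ((324.1240539550781, -126.62654113769531), (70.7810287475586, 20.129499435424805), 49.89620590209961) R 347.9808662452159 depth med [ 0.32406676 -0.12643203  0.04495166]
  block ((324.6102600097656, -127.3938217163086), (94.10277557373047, 69.61819458007812), 50.59768295288086)
(436, 324) ((309.024658203125, -319.0750732421875), (69.89274597167969, 22.862728118896484), 17.638553619384766) R 444.1904340956315 depth med [ 0.30923885 -0.31868549  0.04505438]
  block ((309.4352111816406, -319.072021484375), (93.96383666992188, 73.20177459716797), 16.552263259887695)
```

View pics/crop0.png

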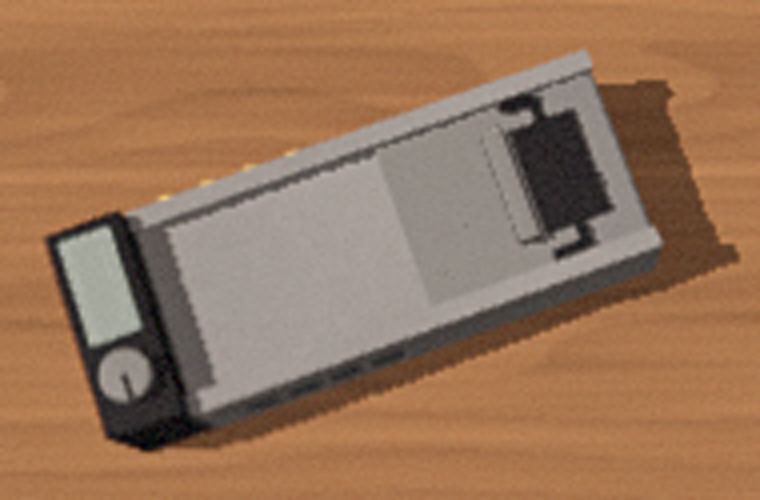

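```bash
python3 - <<'E'
from h import *
for n in ('top','side'):
    f=np.load(n+'0.npz'); W=cloud(n,f['d'])
    ok=(f['d']>0)&(abs(W[...,0]-.5)<.25)&(abs(W[...,1]-.05)<.25)
    lo=np.array
    sel=ok&(W[...,2]>.05)&(W[...,2]<.11)
    sel=sel.astype(np.uint8); N,L,S,C=cv2.connectedComponentsWithStats(sel)
    k=[i for i in range(1,N) if S[i,4]>800]; print(n,[(S[i],C[i]) for i in k])
    k=max(k,key=lambda i:S[i,4]); M=L==k
    P=W[M]; rect=cv2.minAreaRect((P[:,:2]*1000).astype(np.float32)); print(rect)
    c=np.array(rect[0])/1000; a=np.deg2rad(rect[2] if rect[1][0]>rect[1][1] else rect[2]+90)
    if np.sin(a)<0:a+=np.pi
    ex=np.array([np.cos(a),np.sin(a)]); ey=np.array([-ex[1],ex[0]])
    o=c-ex*.024; print('yaw',np.rad2deg(a),'origin',o)
    Q=np.c_[(P[:,:2]-o)@ex,(P[:,:2]-o)@ey,P[:,2]]
    rd=Q[(Q[:,2]>.0775)&(Q[:,2]<.086)&(abs(Q[:,1])<.04)&(Q[:,0]<.1)]; print('ridge',len(rd),rd.mean(0),rd.min(0),rd.max(0))
    cv=Q[(abs(Q[:,1])<.035)&(Q[:,0]<0.1)]; 
    for x0 in range(-130,135,8):
        s=cv[(cv[:,0]*1000>=x0)&(cv[:,0]*1000<x0+8)]
        if len(s): print(x0,len(s),np.round(np.median(s[:,2])*1000,1),end='; ')
    print()
E
```

```text
top [(array([ 186,  167,  155,   99, 7920], dtype=int32), array([261.41338384, 217.09242424]))]
((542.5364990234375, 52.258514404296875), (117.83251190185547, 309.14349365234375), 19.70121192932129)
yaw 109.70121192932129 origin [0.55062726 0.02966339]
ridge 168 [-0.06583445  0.00043636  0.08167442] [-0.08205066 -0.03157042  0.0777419 ] [-0.05969683  0.03167868  0.08500076]
-130 102 67.2; -122 118 67.9; -114 95 72.4; -106 110 72.6; -98 116 73.3; -90 119 72.8; -82 95 72.4; -74 103 81.0; -66 128 80.7; -58 118 68.0; -50 118 67.8; -42 118 68.2; -34 117 68.3; -26 116 68.2; -18 114 67.9; -10 117 67.1; -2 115 61.4; 6 117 61.0; 14 113 61.3; 22 117 60.7; 30 118 60.8; 38 115 60.6; 46 117 61.0; 54 118 61.2; 62 116 61.0; 70 119 61.0; 78 117 60.9; 86 120 61.0; 94 89 61.0; 
side [(array([ 246,  133,  120,   92, 5227], dtype=int32), array([304.03673235, 177.72565525]))]
((544.8111572265625, 49.70899963378906), (119.1876449584961, 309.90374755859375), 19.66579246520996)
yaw 109.66579246520996 origin [0.55288795 0.02710888]
ridge 132 [-0.0659442   0.00219059  0.08057408] [-0.07231056 -0.03082812  0.07752855] [-0.05838953  0.03326305  0.0834172 ]
-130 256 60.6; -122 86 67.3; -114 119 69.3; -106 77 72.1; -98 86 72.1; -90 76 72.5; -82 62 72.2; -74 178 75.8; -66 68 81.0; -58 8 67.2; -50 10 67.2; -42 69 67.7; -34 73 67.6; -26 71 67.7; -18 58 67.9; -10 57 67.4; -2 7 65.9; 6 48 60.6; 14 63 60.4; 22 62 60.2; 30 57 60.2; 38 57 60.4; 46 57 60.2; 54 53 60.3; 62 58 60.3; 70 55 60.3; 78 54 60.4; 86 51 60.1; 94 37 59.9;
```

```bash
cat >> h.py <<'E'
YAW=np.deg2rad(109.7); O=np.array([.5515,.0286,0]); 
Rz=np.array([[np.cos(YAW),-np.sin(YAW),0],[np.sin(YAW),np.cos(YAW),0],[0,0,1]])
def T(x,y,z): return O+Rz@np.array([x,y,z])
def toT(p): return Rz.T@(np.asarray(p)-O)
QT=quat(YAW)
def st():
    s=r.read_state(); print(round(s['time_s'],2),'tcp in tester mm',np.round(toT(s['eef_pos'])*1000,1),'F',np.round(Rz.T@s['contact_force'],1),'grip',round(s['grip_width']*1000,1)); return s
def snap(tag):
    for n in ('side','top'):
        im,d=optics.get_image(n); np.savez(f"{n}{tag}.npz",im=im,d=d); cv2.imwrite(f"pics/{n}{tag}.png",im[:,:,::-1])
E
python3 - <<'E'
from h import *
f=np.load('side0.npz'); W=cloud('side',f['d'])
s=(f['d']>0)&(abs(W[...,2]-.044)<.006)&(np.hypot(W[...,0]-.4515,W[...,1]+.299)<.06)
print(proj('side',[.4515,-.299,.044]), cv2.minAreaRect((W[s][:,:2]*1000).astype(np.float32)))
print(r.solve_ik(T(-.088,0,.12),QT), r.solve_ik([.4515,-.299,.052],quat(np.deg2rad(67.4))))
command_gripper(0)
r.reach(T(-.088,0,.072+.025+.02),QT); st()
hit=r.move_straight(T(-.088,0,.060+.025),speed=.02,max_force=12); print(hit); st()
snap(1)
E
```

```text
[[293.06977564 307.99922619]] ((452.5479431152344, -302.4857482910156), (71.30306243896484, 20.014528274536133), 67.26853942871094)
[-0.22434421  0.58273285  1.53473769  0.          1.02412212 -0.56817407] [-7.26484001e-01  6.17224881e-01  1.71349104e+00 -4.44089210e-16
  8.10876737e-01 -3.32039590e-01]
3.39 tcp in tester mm [-87.2  -0.4 117.2] F [ 0.3  0.1 -0.3] grip -0.2
True
4.64 tcp in tester mm [-88.1   0.   90.1] F [1.3 1.4 4.6] grip 0.5
```

```bash
python3 - <<'E'
from h import *
hit=r.move_straight(T(-.088+.03,0,.0905),speed=.03,max_force=18); print(hit); st()
if not hit:
    hit=r.move_straight(T(-.088+.128,0,.0905),speed=.06,max_force=18); print(hit); st()
snap(2)
E
python3 - <<'E'
import cv2,numpy as np
a=cv2.imread('pics/top2.png')[130:290,160:380];b=cv2.imread('pics/side2.png')[80:290,200:420]
cv2.imwrite('pics/c2.png',np.vstack([cv2.resize(a,(400,290)),cv2.resize(b,(400,300))]))
E
```

```text
False
5.88 tcp in tester mm [-58.4  -0.   91. ] F [-0.8  2.7  4.6] grip 0.2
True
7.4 tcp in tester mm [35.2 -0.7 91.3] F [-2.4  0.1  4.4] grip 0.3
```

View pics/c2.png

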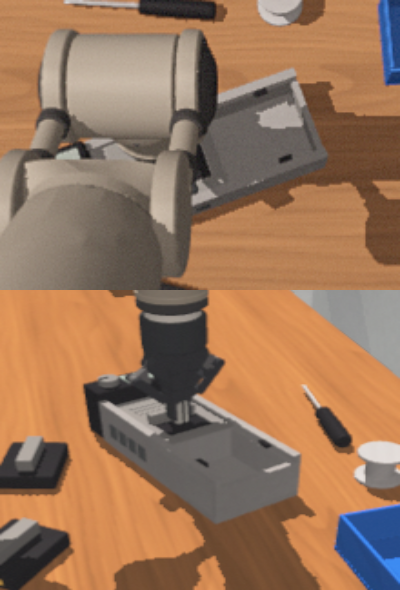

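The cover has reached its stop (tool at tester x=35, expected 35), and the pictures show the bay open and empty (bay at about (270,120) in the upper panel). Next is the pack.

```bash
python3 - <<'E'
from h import *
s=st(); p=s['eef_pos'].copy()
r.move_straight(p-Rz@np.array([.002,0,0])+[0,0,.002],speed=.03)
r.move_straight(r.read_state()['eef_pos']+[0,0,.08],speed=.15)
qp=quat(np.deg2rad(67.4)); P=np.array([.4522,-.3008,0])
command_gripper(.05)
r.reach(P+[0,0,.14],qp)
snap(3)
f=np.load('top3.npz'); W=cloud('top',f['d'])[f['d']>0]
Q=(W-O)@Rz; m=(Q[:,2]>.0775)&(Q[:,2]<.086)&(abs(Q[:,1])<.04)&(Q[:,0]<.1)&(Q[:,0]>-.12); print('ridge',Q[m].mean(0),m.sum())
hit=r.move_straight(P+[0,0,.0525],speed=.08,max_force=8); print(hit); st()
command_gripper(.0,40); st()
r.move_straight(r.read_state()['eef_pos']+[0,0,.03],speed=.08); st()
snap(4)
E
python3 - <<'E'
import cv2,numpy as np
a=cv2.imread('pics/top3.png')[130:290,160:380];b=cv2.imread('pics/side4.png')[190:390,150:410]
cv2.imwrite('pics/c4.png',np.vstack([cv2.resize(a,(390,290)),cv2.resize(b,(390,300))]))
E
```

```text
7.5 tcp in tester mm [35.2 -0.7 91.3] F [-2.3 -0.4  4.2] grip -0.1
ridge [0.05107023 0.00027573 0.08131376] 167
False
11.72 tcp in tester mm [-277.   204.3   53. ] F [-0.4 -0.1 -0.2] grip 50.0
12.09 tcp in tester mm [-276.9  204.4   53.1] F [ 1.3 -0.2  4.7] grip 18.8
12.62 tcp in tester mm [-276.7  204.5   82.9] F [ 0.5  0.1 -4. ] grip 19.0
```

View pics/c4.png

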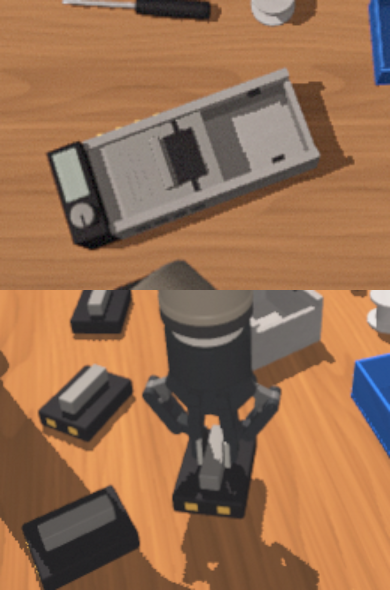

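```bash
python3 - <<'E'
from h import *
for t in '03':
    f=np.load(f'top{t}.npz'); W=cloud('top',f['d']); Q=(W-O)@Rz
    m=(f['d']>0)&(Q[...,2]>.0775)&(Q[...,2]<.086)&(abs(Q[...,1])<.03)&(Q[...,0]<.1)&(Q[...,0]>-.12)
    print(t,np.percentile(Q[m][:,0],[5,25,50,75,95])*1000)
r.move_straight(r.read_state()['eef_pos']+[0,0,.09],speed=.15)
r.reach(T(-.067,0,.175),QT); st()
r.move_straight(T(-.067,0,.14),speed=.1); st()
snap(5)
f=np.load('side5.npz')
cv2.imwrite('pics/c5.png',cv2.resize(f['im'][80:280,180:440,::-1],(780,600)))
E
```

```text
0 [-70.149496   -67.49023462 -64.43368379 -61.40078972 -58.96889524]
3 [45.80564096 48.31576278 51.220744   54.18747511 56.7614433 ]
14.6 tcp in tester mm [-68.    0.6 174.6] F [-0.4 -0.4 -2.3] grip 18.6
15.1 tcp in tester mm [-67.7   0.2 140. ] F [ 0.2  0.4 -2.7] grip 18.7
```

View pics/c5.png

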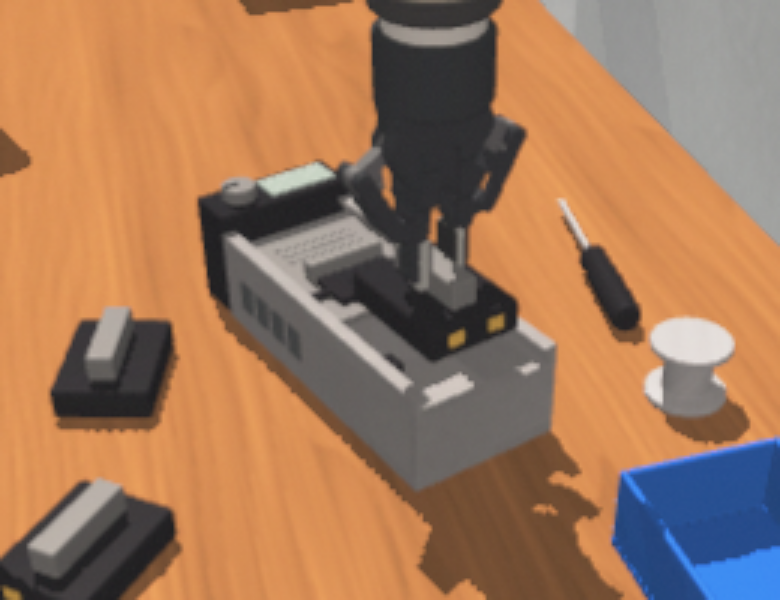

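```bash
python3 - <<'E'
from h import *
for n in ('side','top'):
    f=np.load(n+'5.npz'); W=cloud(n,f['d']); Q=(W-O)@Rz
    m=(f['d']>0)&(Q[...,2]>.09)&(Q[...,2]<.116)&(abs(Q[...,1])<.05)&(Q[...,0]<.0)&(Q[...,0]>-.14)
    print(n,m.sum(),np.percentile(Q[m],[0.5,2,98,99.5],axis=0)*1000, cv2.minAreaRect((Q[m][:,:2]*1000).astype(np.float32)))
E
```

```text
side 1006 [[-118.38549194  -34.4992913    90.33085011]
 [-117.77723913  -32.89488776   90.80828059]
 [ -25.70186683   36.11702374  113.61948802]
 [ -23.69787141   36.57856199  115.44340811]] ((-70.48999786376953, 0.6883888244628906), (97.1238021850586, 73.63751983642578), 0.7104213833808899)
top 53 [[-36.00168688 -35.54934704 108.92767949]
 [-35.49477233 -35.49428017 109.1099021 ]
 [-19.62153531 -16.15989918 115.36132557]
 [-19.48357488 -15.81861777 115.4588871 ]] ((-26.914039611816406, -25.569660186767578), (13.825705528259277, 22.679500579833984), 14.69520092010498)
```

```bash
python3 - <<'E'
from h import *
r.move_straight(T(-.0655,-.001,.138),QT,speed=.03); 
hit=r.move_straight(T(-.0655,-.001,.072),speed=.07,max_force=10); print(hit); st()
if not hit:
    hit=r.move_straight(T(-.0655,-.001,.0605),speed=.015,max_force=4); print(hit); st()
E
```

```text
False
16.54 tcp in tester mm [-65.7  -1.3  72.5] F [-0.3 -0.1 -2.7] grip 19.1
True
17.14 tcp in tester mm [-65.4  -0.9  63. ] F [-0.2  0.3  4.4] grip 19.3
```

Contact came at a TCP height of 63.0 mm; I expected 63.1 with the pack flat on the floor. I'll release, withdraw and check.

```bash
python3 - <<'E'
from h import *
command_gripper(.042); st()
r.move_straight(T(-.0655,-.001,.19),speed=.15)
command_gripper(0)
r.reach(T(.085,.0,.19),QT); st()
snap(6)
for n in ('side','top'):
    f=np.load(n+'6.npz'); W=cloud(n,f['d']); Q=(W-O)@Rz
    m=(f['d']>0)&(Q[...,2]>.048)&(Q[...,2]<.058)&(abs(Q[...,1])<.04)&(Q[...,0]<-.02)&(Q[...,0]>-.12)
    print(n,m.sum(),np.percentile(Q[m],[2,50,98],axis=0)*1000 if m.any() else '')
    m=(f['d']>0)&(abs(Q[...,1])<.03)&(Q[...,0]<.06)&(Q[...,0]>0.03)&(Q[...,2]>.077)&(Q[...,2]<.086)
    print(n,'ridge', np.percentile(Q[m],[2,50,98],axis=0)*1000 if m.any() else '')
a=np.load('side6.npz')['im'][80:280,180:440,::-1];b=np.load('top6.npz')['im'][130:280,170:365,::-1]
cv2.imwrite('pics/c6.png',np.vstack([cv2.resize(a,(390,300)),cv2.resize(b,(390,300))]))
E
```

```text
17.49 tcp in tester mm [-65.   -0.2  61.9] F [-0.2  0.2  0.6] grip 42.0
19.62 tcp in tester mm [ 85.2  -0.2 190.3] F [-0.4 -0.7  0.1] grip -0.1
side 233 [[-101.64917396  -10.33462794   48.74533781]
 [ -71.51479954    1.22595128   53.86923567]
 [ -33.55760988    9.13992554   56.03389825]]
side ridge [[ 42.15627545 -27.59945388  77.15184807]
 [ 46.31425346  -0.65647137  80.53366315]
 [ 54.55333815  28.41784365  82.75921437]]
top 289 [[-9.85822802e+01 -1.03007338e+01  5.10437088e+01]
 [-6.54423966e+01 -3.10261411e-02  5.46779382e+01]
 [-3.19711420e+01  9.08894078e+00  5.76703721e+01]]
top ridge [[ 45.53421272 -28.94963363  77.82322187]
 [ 51.22042403  -0.99320105  81.58532288]
 [ 57.12861457  28.22351175  84.5960496 ]]
```

View pics/c6.png

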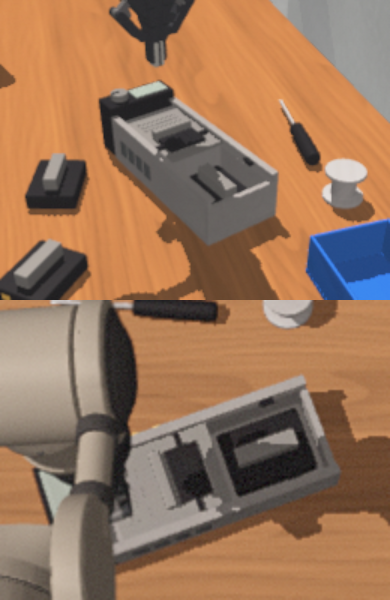

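The pack lies in the bay, rib up: in the lower panel it is at about (270,455) with clear margins all round, and its rib top measures z≈54, which is right for flat. Now I'll shut the cover.

```bash
python3 - <<'E'
from h import *
r.reach(T(.077,0,.13),QT)
hit=r.move_straight(T(.077,0,.0955),speed=.08,max_force=6); print(hit); st()
hit=r.move_straight(T(-.015,0,.0955),speed=.06,max_force=25); print(hit); st()
if not hit:
    hit=r.move_straight(T(-.054,0,.0955),speed=.03,max_force=25); print(hit); st()
r.hold(.2); st()
E
```

```text
False
20.65 tcp in tester mm [77.  -0.4 96.1] F [ 0.2 -0.2  0.6] grip -0.3
False
22.33 tcp in tester mm [-15.    0.2  95.3] F [ 0.1 -0.1  0. ] grip 0.1
True
23.57 tcp in tester mm [-49.    0.4  95. ] F [ 0.2 -0.4  0.8] grip 0.5
23.77 tcp in tester mm [-48.7   0.8  94.6] F [0.1 0.5 0.1] grip 0.2
```

```bash
python3 - <<'E'
from h import *
r.move_straight(T(-.040,0,.0975),speed=.05)
r.move_straight(T(-.040,0,.18),speed=.15)
r.reach([.25,.40,.3],quat(np.deg2rad(150))); st()
snap(7)
for t in '07':
  for n in ('side','top'):
    f=np.load(n+t+'.npz'); W=cloud(n,f['d']); Q=(W-O)@Rz
    m=(f['d']>0)&(abs(Q[...,1])<.03)&(Q[...,0]<.06)&(Q[...,0]>-.1)&(Q[...,2]>.077)&(Q[...,2]<.086)
    k=(f['d']>0)&(abs(Q[...,1])<.025)&(abs(Q[...,0]+.095)<.012)
    print(t,n,'ridge',m.sum(),np.median(Q[m],axis=0)*1000,'tab z',np.median(Q[k][:,2])*1000)
a=np.load('side7.npz')['im'][:,:,::-1];b=np.load('top7.npz')['im'][:,:,::-1]
cv2.imwrite('pics/c7.png',np.vstack([cv2.resize(a,(480,300)),cv2.resize(b,(480,300))]))
E
```

```text
26.72 tcp in tester mm [450.8 158.2 299.7] F [-0.3  0.1 -0.1] grip -0.3
0 side ridge 125 [-68.52487814   0.76784242  80.71083859] tab z 72.44104672296797
0 top ridge 158 [-64.54868712   0.43662709  81.78356137] tab z 73.09444450037134
7 side ridge 124 [-69.03229686   1.23316354  80.79577594] tab z 72.34859820488298
7 top ridge 158 [-65.31301934   0.67271317  81.64474245] tab z 72.94368513587239
```

View pics/c7.png

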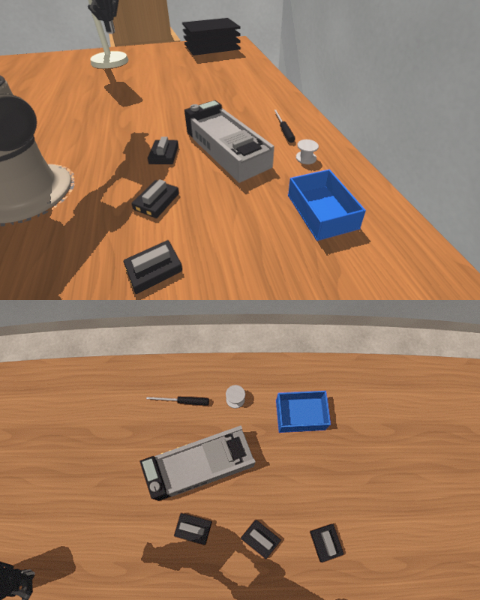

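```bash
python3 - <<'E'
from h import *
r.hold(.3); r.finish_job()
E
```

```text
the job is handed in; nothing more can be done
```

The battery pack is in the tester with the cover shut and latched, and I handed the job in at about 27 s of the 56 s allowed.

**What I did:**
- **Opening:** I pressed the tab to its stop and slid the cover until it hit the end stop.
- **Pack:** I took the pack farthest from the base (0.54 m away) and lowered it into the bay until it touched. I released it only then.
- **Shutting:** I pushed the ridge until the cover stopped where a fully shut cover should be.

**Last checks:**
- **Pack:** its rib top was at z≈54 mm, so it lies flat with the rib up.
- **Cover and tab:** the ridge is back within 1 mm of its starting place. The tab is up at z≈72–73 mm, the same as at the start.
- **Surroundings:** by eye, the spool, screwdriver, bin and look-alike packs are where they were, and the arm is clear of everything.

**One disagreement:** after I let go of the open cover, the camera showed about 116 mm of travel instead of 118 mm. The arm had met the stop at 118 mm by its own position. I think my 2 mm back-off dragged the cover slightly with the tab still pressed. The bay was still fully clear for the pack, so I did not push the cover back to the stop.

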